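Kit the brass standoff

TASK

Pick the brass hex standoff out of the grey parts crate and lay it lengthwise in the empty black recess of the white kit tray, lying flat inside it. Set it down rather than dropping it, and leave the steel standoff and the bracket lying where they are in the crate.

Things in the scene. Friction and masses are not known exactly. Their poses are not given: they have to be found in the camera images.
- brass_standoff: The part to pick: solid brass hexagonal rod, 70 mm long, 18 mm across flats, about 0.12 kg, lying on a flat. Origin at its middle on its axis, 9 mm above what it lies on; x along its length (both ends alike). It starts in a grey crate fixed to the bench: floor 5 mm above the bench top (z = 0), wall tops at 45 mm; every wall is at least 60 mm from the part's origin.
- steel_standoff: Bystander in the crate: same shape, size and axes as the brass part (hexagonal rod 70 mm by 18 mm, origin at its middle), but of silvery steel. The three loose parts lie in a row along the crate in any order, 80 mm or more between neighbouring origins. Small hardware in the crate's narrow second compartment is fixed, all below 45 mm.
- bracket: Bystander in the crate: grey painted angle bracket with a rib, base 50 mm (x) by 40 mm (y), 42 mm high, its upright at the +x edge. Origin at the centre of its underside, z up.
- slot (a point): Centre of the floor of the empty black recess in the white kit tray (150 by 210 mm, 12 mm high, fixed to the bench). Recess: 110 mm long (this point's x), 54 mm wide (y), 6 mm deep, floor 6 mm above the bench; z up. The tray's other recess, centred 100 mm away along +y, is filled with a grey block standing 10 mm above the tray.
There are look-alikes about, which are no part of the job. What is meant by the brass_standoff is not red or turquoise, and is the smaller of those in its own colour.

How it is judged:
By the outcome, as a careful person would: the job done as asked, in the order asked, and still so for the second after the job is handed in, with the robot touching nothing.
It also fails if it takes over 35 s, if anything falls off the work surface, if the arm or the gripper's body presses on something with over 40 N, if the wrist force passes 120 N, or if a joint passes its speed limit or range.

ROBOT

A 7-joint arm with a two-finger parallel gripper is mounted at the origin on the work surface. World frame = base frame: x ahead of the robot, y to its left, z up, the work surface at z = 0. Lengths are in mm, angles in degrees, forces in N, time in s.
With the tool pointing down it reaches from about 425 to 1025 mm from the base axis. Payload 9.4 kg.
Tool frame: the origin (TCP) lies at the very end of the fingers, on their centre line; the grasp point (between the pads) lies 19 mm behind it; z points along the fingers, y is the line along which they close (so a half turn about z gives the same grasp; the last joint's range is limited). The gripper opens to 85 mm and grips with 20 to 120 N. Pads are 22 mm wide; open, the fingers measure 114 mm over their backs; the gripper's body (76 mm by 85 mm) begins 54 mm behind the grasp point. The pads swing forward as they close: fully open they stand 13 mm farther back than shut.
Start: joints at [-75.842, 34.337, -0.143, 91.639, 0.103, 54.024, -4.572], TCP at [230.678, 687.322, 231.275] pointing down, gripper open.
Joint ranges: [-147.43, 147.43], [-19.82, 112.94], [-74.19, 73.91], [6.32, 146.72], [-59.91, 239.91], [6.04, 106.73], [-150.56, 150.56]. Speed limits (degrees/s): [127.2, 127.2, 172.46, 172.46, 180, 180, 180].

INTERFACE

Orientations are given as [roll, pitch, yaw] about the fixed x, y, z axes, in that order (R = Rz(yaw) Ry(pitch) Rx(roll)).
In Python, from rig import monitor, viewer, order gives the robot as it stands.
- The arm moves only by the tool play_rows, never from a script. Its arguments are lists of equal length, an entry for each row: "fingers": the finger opening in mm, from 0 to 85.4; "translation": the shift along the tool's x, y, z in units of 30 mm (1.0 is 30 mm), a list of three; "roll": the turn about the tool's z in degrees. In form: {"fingers": [fingers, ...], "translation": [[tx, ty, tz], ...], "roll": [roll, ...]}. A call has 1 to 5 rows; each row shifts and turns the commanded pose from where the row before left it, along the tool's axes as they then stand; what a row does not reach is not made up. A row lasts 1/12 s, in which the tool goes at most 41.7 mm and 7.16 degrees, less where a joint would pass 70% of its speed; a pose out of reach is approached as far as the arm can. A call is refused whole if a number of a shift passes 1 or a number of a turn 7.16, either way. A call with a gripper value outside its range is refused whole. The fingers move at their own pace and stop on an object; "newtons" is the grip in N (left out, the last holds). Time passes only in rows, so rows that do not move let the fingers close. It gives the time, the measured TCP pose, the force, the opening and the grip force at its end, in the units of the state.
- monitor.get_state(): the state, without advancing time (a new reading comes with each control period).
- viewer.capture(name): name is "scene" or "top" or "wrist"; returns a dict with "frame" (384x512x3 uint8, red, green, blue), "mtx" (3x3 intrinsics, pixels), "extrinsics" (4x4, takes a point from camera to world coordinates). Camera axes: x right, y down, z forward; pixel columns grow to the right and rows downward; lengths in mm; the calibration is good to about 2 mm. A picture is of the moment at which its call begins. There is no depth.
- order.close_job(): hands the job in; it is judged then, once.
The state is a dict: "t": time; "qpos": joint angles; "qd": joint speeds; "joint_torque": joint torques, N m; "position": TCP position; "orientation": TCP orientation; "wrist_force": force on the tool from outside, world axes, zero at the start; "moment": the same for the moment, N m; "opening": opening from 0.0 (shut) to 1.0 (fully open); "gripper_force": force on a finger pad.
Only numpy, scipy, OpenCV 4.12 (cv2) and the standard library are available. Lean on these libraries where they do the work, as an engineer would, in place of code of your own. Each camera call takes 0.05 s, during which the arm holds its last target. There are 200 camera calls.

## Working session

There is one attempt and no reset: what is moved stays moved. The work goes in short steps, Python scripts to look and compute and a tool call to move; the robot and the scene stay as the last step left them, time stands still between calls to the robot, and variables do not carry over. Pictures are saved under pics/ and viewed, at most 10 in all, crops included, and the job is handed in when it is done.

Besides the shell and the picture viewer there is one more tool, called after "Call:" in YAML: its name, and indented under it one key for each argument. play_rows: Moves the arm, as the interface text tells. Its arguments: {"type":"object","properties":{"fingers":{"type":"array","items":{"type":"number"}},"translation":{"type":"array","items":{"type":"array","items":{"type":"number"}}},"roll":{"type":"array","items":{"type":"number"}},"newtons":{"type":"number"}},"required":["fingers","translation","roll"]}

```bash
mkdir -p pics; cat > h.py <<'E'
import numpy as np, cv2
from rig import monitor, viewer, order
def cap(n,f=None):
    c=viewer.capture(n)
    if f: cv2.imwrite('pics/'+f,c['frame'][:,:,::-1])
    return c
def ray(c,u,v,z):
    K=np.array(c['mtx']);T=np.array(c['extrinsics'])
    d=T[:3,:3]@np.linalg.solve(K,[u,v,1]);o=T[:3,3]
    return o+d*(z-o[2])/d[2]
E
python3 - <<'E'
from h import *
a=cap('top','top.png');b=cap('scene','scene.png')
np.savez('c0.npz',**{k+n:np.array(c[k]) for n,c in(('t',a),('s',b)) for k in c})
cv2.imwrite('pics/both.png',cv2.resize(np.vstack([a['frame'],b['frame']])[:,:,::-1],None,fx=.78,fy=.78))
print(a['extrinsics'],b['extrinsics'],monitor.get_state())
E
```

```text
[[ 5.07301032e-02 -9.76130765e-01  2.11175724e-01  2.58904154e+02]
 [-9.98704425e-01 -4.87377080e-02  1.46323754e-02 -4.65794786e+01]
 [-3.99089101e-03 -2.11644432e-01 -9.77338584e-01  9.85312468e+02]
 [ 0.00000000e+00  0.00000000e+00  0.00000000e+00  1.00000000e+00]] [[ 3.72430455e-02  8.37402646e-01 -5.45316206e-01  9.85502630e+02]
 [ 9.99305640e-01 -3.18054641e-02  1.94074658e-02 -8.14345921e+01]
 [-1.09217176e-03 -5.45660353e-01 -8.38005720e-01  8.98292278e+02]
 [ 0.00000000e+00  0.00000000e+00  0.00000000e+00  1.00000000e+00]] {'t': 0.1, 'qpos': array([-75.84285791,  34.37991719,  -0.14546747,  91.67615242,
         0.10189353,  54.02404601,  -4.57365705]), 'qd': array([-0.12869244, -0.08268884,  0.02822501, -0.09869439, -0.02013939,
        0.05351928,  0.08726333]), 'joint_torque': array([ 5.16572851e-03, -7.77993107e+01,  1.57012995e+00, -2.58623278e+01,
        1.27035103e-02,  5.50501485e-03,  1.16934686e-05]), 'position': array([230.54179753, 686.92451727, 230.50478777]), 'orientation': array([-1.79920287e+02,  6.61033069e-03,  1.61449233e+02]), 'wrist_force': array([0.09351673, 0.44193978, 0.36196186]), 'moment': array([ 0.00059653,  0.00622351, -0.00502631]), 'gripper_force': 0.0, 'opening': 0.9933667344402067}
```

View pics/top.png

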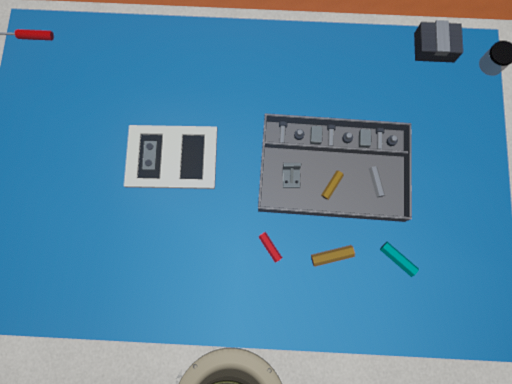

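View pics/scene.png

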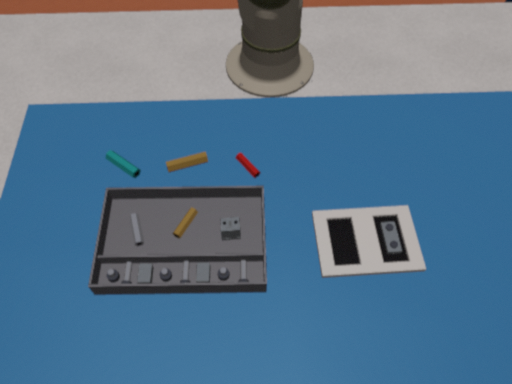

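In the top view the candidates are brass in the crate (333,184), larger brass on the bench (333,256), red (270,247) and turquoise (399,259). The one at (333,184) fits: brass-coloured, the smaller of the two, and in the crate. The empty recess is at (192,157). Next I'll measure both and check the crop.

```bash
cat > meas.py <<'E'
from h import *
d=np.load('c0.npz')
for n in 'ts':
    c={'frame':d['frame'+n],'mtx':d['mtx'+n],'extrinsics':d['extrinsics'+n]}
    hsv=cv2.cvtColor(c['frame'],cv2.COLOR_RGB2HSV)
    m=cv2.inRange(hsv,(10,120,80),(30,255,255)); 
    m[:60]=0
    blk=cv2.inRange(hsv,(0,0,0),(180,255,45))
    for nm,mm,z in(('brass',m,18),('black',blk,12)):
        for k in cv2.findContours(mm,cv2.RETR_EXTERNAL,cv2.CHAIN_APPROX_NONE)[0]:
            if cv2.contourArea(k)<60: continue
            p=k[:,0,:].astype(float)
            w=np.array([ray(c,*q,z)[:2] for q in p],np.float32)
            r=cv2.minAreaRect(w)
            print(n,nm,p.mean(0).round(),np.round(r[0]),np.round(r[1]),round(r[2],1))
f=d['framet'][140:280,240:430,::-1]
cv2.imwrite('pics/crop.png',cv2.resize(f,None,fx=4,fy=4,interpolation=cv2.INTER_CUBIC))
E
python3 meas.py
```

```text
t brass [332. 255.] [ 328. -210.] [23. 93.] 16.1
t brass [332. 185.] [ 490. -206.] [17. 70.] 59.9
t black [502.  53.] [ 847. -619.] [52. 66.] 85.8
t black [430.  50.] [ 845. -446.] [122.  83.] 53.0
s brass [185. 222.] [ 489. -206.] [17. 70.] 59.9
s brass [187. 161.] [ 330. -209.] [25. 90.] 16.6
s black [179. 289.] [ 636. -216.] [338.  11.] 88.8
s black [170. 260.] [ 588. -217.] [ 50. 340.] 1.0
s black [343. 241.] [543. 122.] [102.  48.] 1.8
s black [390. 238.] [540. 222.] [102.  47.] 1.6
s black [163. 202.] [ 481. -215.] [338. 156.] 88.7
s black [269.   3.] [-250.   13.] [120.  38.] 87.8
```

View pics/crop.png

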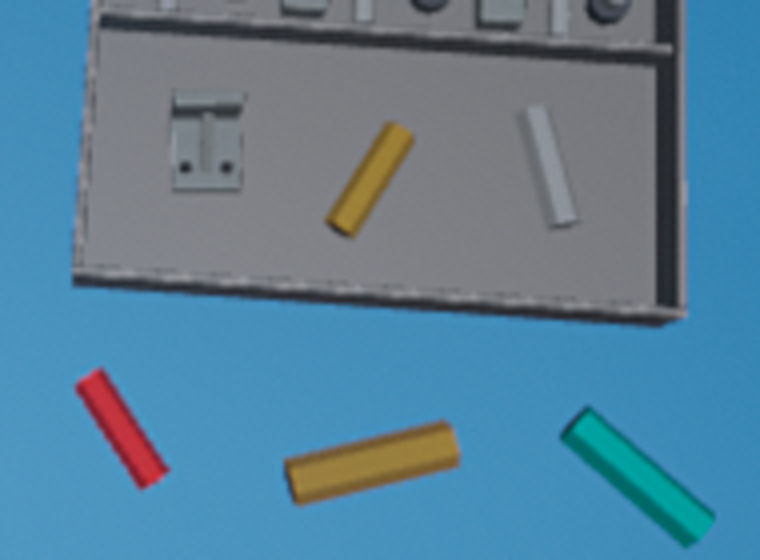

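The crop confirms it: the crate brass measures 70×17 mm at (490,-206) with axis yaw about -30°, against 93×23 mm for the bench brass. Both views agree. The empty recess centre is about (543,122), yaw 1.7°. I'm moving over the part now at the current height.

Call:
play_rows:
  fingers: [45,45,45,45,45]
  translation:
    - [-0.4,-0.4,0]
    - [-0.9,-0.85,0]
    - [-0.94,-0.87,0]
    - [-0.94,-0.87,0]
    - [-0.94,-0.87,0]
  roll: [0,0,0,0,0]
  newtons: 30

```text
t: 0.52
position: [311.4, 536.4, 230.8]
orientation: [-180.0, 0.0, 161.5]
wrist_force: [0.6, 0.6, 0.6]
opening: 0.527
gripper_force: 0.0
```

Call:
play_rows:
  fingers: [45,45,45,45,45]
  translation:
    - [-0.94,-0.87,0]
    - [-0.94,-0.87,0]
    - [-0.94,-0.87,0]
    - [-0.94,-0.87,0]
    - [-0.94,-0.87,0]
  roll: [0,0,0,0,0]

```text
t: 0.93
position: [403.6, 367.8, 231.2]
orientation: [-180.0, -0.0, 161.5]
wrist_force: [1.5, 0.5, -0.2]
opening: 0.533
gripper_force: 0.0
```

Call:
play_rows:
  fingers: [45,45,45,45,45]
  translation:
    - [-0.94,-0.87,0]
    - [-0.94,-0.87,0]
    - [-0.94,-0.87,0]
    - [-0.4,-0.97,0]
    - [-0.4,-0.97,0]
  roll: [0,0,0,0,0]

```text
t: 1.35
position: [463.3, 203.6, 231.1]
orientation: [-180.0, 0.0, 161.4]
wrist_force: [0.5, -0.4, 0.0]
opening: 0.528
gripper_force: 0.0
```

Call:
play_rows:
  fingers: [45,45,45,45,45]
  translation:
    - [-0.4,-0.97,0]
    - [-0.4,-0.97,0]
    - [-0.4,-0.97,0]
    - [-0.4,-0.97,0]
    - [-0.4,-0.97,0]
  roll: [0,0,0,0,0]

```text
t: 1.77
position: [473.0, 47.1, 231.2]
orientation: [-180.0, -0.0, 161.5]
wrist_force: [-0.6, 0.3, 0.3]
opening: 0.526
gripper_force: 0.0
```

Call:
play_rows:
  fingers: [45,45,45,45,45]
  translation:
    - [-0.4,-0.97,0]
    - [-0.4,-0.97,0]
    - [-0.4,-0.97,0]
    - [-0.4,-0.97,0]
    - [-0.4,-0.97,0]
  roll: [0,0,0,0,0]

```text
t: 2.18
position: [483.6, -109.9, 231.2]
orientation: [-180.0, -0.0, 161.5]
wrist_force: [0.5, -0.2, 0.1]
opening: 0.527
gripper_force: 0.0
```

Call:
play_rows:
  fingers: [45,45,45,45,45]
  translation:
    - [-0.4,-0.97,0]
    - [-0.4,-0.97,0]
    - [-0.2,-0.5,0]
    - [0,0,0]
    - [0,0,0]
  roll: [0,0,0,5.7,5.7]

```text
t: 2.6
position: [488.6, -189.1, 231.0]
orientation: [-180.0, -0.0, 149.6]
wrist_force: [0.2, 0.3, -1.1]
opening: 0.527
gripper_force: 0.0
```

```bash
python3 - <<'E'
from h import *
s=monitor.get_state();print(s['position'],s['orientation'],s['qpos'])
c=cap('wrist','w1.png')
m=cv2.inRange(cv2.cvtColor(c['frame'],cv2.COLOR_RGB2HSV),(10,120,80),(30,255,255))
for k in cv2.findContours(m,cv2.RETR_EXTERNAL,cv2.CHAIN_APPROX_NONE)[0]:
    if cv2.contourArea(k)<200: continue
    w=np.array([ray(c,*q,14)[:2] for q in k[:,0,:]],np.float32)
    r=cv2.minAreaRect(w);print(k[:,0].mean(0),r)
E
```

```text
[ 488.56074321 -189.07364558  231.01815405] [-1.79978319e+02 -1.75304597e-02  1.49626954e+02] [  8.44658007  20.74451793   8.68971399 118.27901431  -4.62424537
  41.30947239  79.68568321]
[244.61764706 169.63235294] ((490.4916687011719, -209.54098510742188), (18.626052856445312, 71.93443298339844), 59.31300735473633)
[167.40828402  45.13609467] ((327.7259521484375, -210.7382354736328), (25.54267120361328, 93.00226593017578), 15.761627197265625)
```

View pics/w1.png

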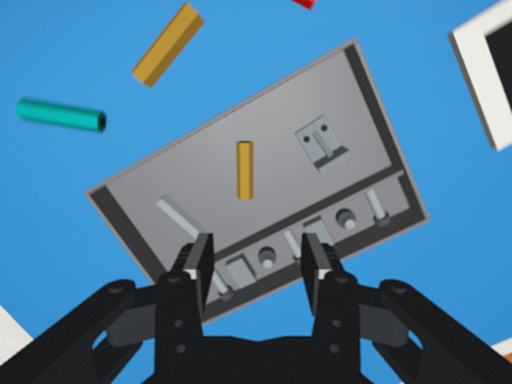

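Brass is at (245,170) in the wrist view, aligned with the fingers and clear of its neighbours. I'm shifting over it and descending.

Call:
play_rows:
  fingers: [45,45,45,45,45]
  translation:
    - [-0.355,-0.507,0.5]
    - [0,0,1]
    - [0,0,1]
    - [0,0,1]
    - [0,0,1]
  roll: [0,0,0,0,0]

```text
t: 3.07
position: [490.7, -205.5, 95.2]
orientation: [180.0, 0.0, 150.2]
wrist_force: [0.3, 0.1, 0.6]
opening: 0.533
gripper_force: 0.0
```

Call:
play_rows:
  fingers: [45,45,45,45]
  translation:
    - [0,0,0.7]
    - [0,0,0.3]
    - [0,0,0]
    - [0,0,0]
  roll: [0,0,0,0]

```text
t: 3.4
position: [490.7, -205.8, 66.5]
orientation: [-180.0, -0.0, 150.1]
wrist_force: [-0.6, -0.0, 0.6]
opening: 0.526
gripper_force: 0.0
```

```bash
python3 - <<'E'
from h import *
s=monitor.get_state();print(s['position'],s['orientation'])
c=cap('wrist','w2.png')
m=cv2.inRange(cv2.cvtColor(c['frame'],cv2.COLOR_RGB2HSV),(10,120,80),(30,255,255))
for k in cv2.findContours(m,cv2.RETR_EXTERNAL,cv2.CHAIN_APPROX_NONE)[0]:
    if cv2.contourArea(k)<200: continue
    for z in (14,23):
        r=cv2.minAreaRect(np.array([ray(c,*q,z)[:2] for q in k[:,0,:]],np.float32));print(k[:,0].mean(0),z,r)
E
```

```text
[ 490.73624941 -205.79268115   66.49771568] [-1.79997606e+02 -2.82864881e-02  1.50104539e+02]
[254.09917355 208.25619835] 14 ((491.2655029296875, -209.79229736328125), (19.9859561920166, 75.27324676513672), 59.89419937133789)
[254.09917355 208.25619835] 23 ((488.24871826171875, -207.94488525390625), (19.066816329956055, 71.81148529052734), 59.894195556640625)
[79.2160804 21.8241206] 14 ((335.0432434082031, -236.6151123046875), (27.185108184814453, 48.150569915771484), 16.336591720581055)
[79.2160804 21.8241206] 23 ((339.2110290527344, -233.5341339111328), (25.934871673583984, 45.936180114746094), 16.33657455444336)
```

View pics/w2.png

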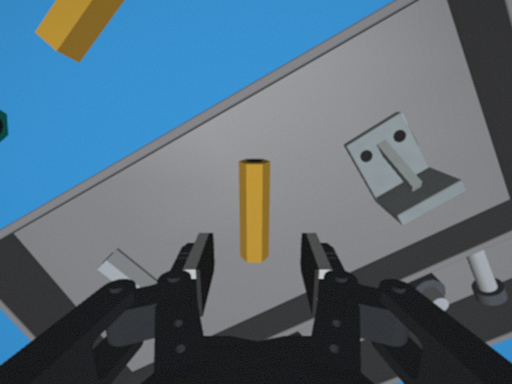

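The part sits centred between the fingers at (254,208), with the bracket and steel standoff clear. I'll descend and grip.

Call:
play_rows:
  fingers: [45,45,45,45,45]
  translation:
    - [0,-0.067,0.6]
    - [0,0,0.7]
    - [0,0,0.4]
    - [0,0,0.22]
    - [0,0,0]
  roll: [0,0,0,0,0]

```text
t: 3.87
position: [489.9, -207.6, 8.8]
orientation: [180.0, 0.0, 150.1]
wrist_force: [-0.2, 0.6, 0.4]
opening: 0.528
gripper_force: 0.0
```

Call:
play_rows:
  fingers: [32,26,22,18,10]
  translation:
    - [0,0,0]
    - [0,0,0]
    - [0,0,0]
    - [0,0,0]
    - [0,0,0]
  roll: [0,0,0,0,0]
  newtons: 30

```text
t: 4.28
position: [490.3, -207.8, 9.9]
orientation: [180.0, 0.1, 150.0]
wrist_force: [-0.3, -0.4, 7.2]
opening: 0.221
gripper_force: 29.1
```

Call:
play_rows:
  fingers: [5,5,5,5]
  translation:
    - [0,0,0]
    - [0,0,0]
    - [0,0,0]
    - [0,0,0]
  roll: [0,0,0,0]

```text
t: 4.62
position: [490.2, -207.8, 9.8]
orientation: [180.0, 0.1, 150.0]
wrist_force: [0.1, 0.0, 8.2]
opening: 0.218
gripper_force: 29.1
```

The grip reads 18.6 mm and 29 N, so the rod has probably turned onto its flats in the pads. Lifting, then turning.

Call:
play_rows:
  fingers: [5,5,5,5,5]
  translation:
    - [0,0,-0.3]
    - [0,0,-0.7]
    - [0,0,-0.9]
    - [0,0,-0.9]
    - [0,0,-0.7]
  roll: [0,0,0,0,0]

```text
t: 5.03
position: [489.7, -207.7, 116.2]
orientation: [180.0, 0.1, 150.0]
wrist_force: [0.6, -0.2, -1.5]
opening: 0.221
gripper_force: 29.8
```

Call:
play_rows:
  fingers: [5,5,5,5,5]
  translation:
    - [0,0,-0.3]
    - [0,0,0]
    - [0,0,0]
    - [0,0,0]
    - [0,0,0]
  roll: [-4,-7,-7,-7,-6.7]

```text
t: 5.45
position: [489.6, -207.6, 123.7]
orientation: [-180.0, 0.0, -177.9]
wrist_force: [0.1, -0.4, -2.0]
opening: 0.217
gripper_force: 29.8
```

Call:
play_rows:
  fingers: [5,5]
  translation:
    - [0,0,0]
    - [0,0,0]
  roll: [0,0]

```text
t: 5.62
position: [489.5, -207.8, 123.3]
orientation: [-180.0, 0.0, -178.5]
wrist_force: [0.6, -0.4, -2.1]
opening: 0.225
gripper_force: 29.8
```

```bash
python3 - <<'E'
from h import *
s=monitor.get_state();print(s['position'],s['orientation'],s['wrist_force'],s['opening'])
w=cap('wrist');c=cap('top')
cv2.imwrite('pics/lift.png',cv2.resize(np.hstack([w['frame'],c['frame']])[:,:,::-1],None,fx=.78,fy=.78,interpolation=cv2.INTER_AREA))
for z in [12]:
  for n,c in(('top',c),):
    g=cv2.cvtColor(c['frame'],cv2.COLOR_RGB2HSV)
    m=cv2.inRange(g,(0,0,0),(180,255,70));m[:,:165]=0;m[:,225:]=0;m[:120]=0;m[190:]=0
    for k in cv2.findContours(m,cv2.RETR_EXTERNAL,cv2.CHAIN_APPROX_NONE)[0]:
        if cv2.contourArea(k)<200: continue
        print(n,k[:,0].mean(0),cv2.minAreaRect(np.array([ray(c,*q,z)[:2] for q in k[:,0,:]],np.float32)))
    # white tray
    m=cv2.inRange(g,(0,0,150),(180,60,255));m[:,:110]=0;m[:,230:]=0;m[:110]=0;m[200:]=0
    k=max(cv2.findContours(m,cv2.RETR_EXTERNAL,cv2.CHAIN_APPROX_NONE)[0],key=cv2.contourArea)
    print('tray',cv2.minAreaRect(np.array([ray(c,*q,12)[:2] for q in k[:,0,:]],np.float32)))
E
```

```text
[ 489.507678   -207.78680389  123.31540314] [-1.79996754e+02  2.96152644e-02 -1.78478493e+02] [ 0.62222986 -0.44605467 -2.13792908] 0.2250518551329635
tray ((540.7303466796875, 173.77926635742188), (152.44436645507812, 211.74111938476562), 1.7994030714035034)
```

View pics/lift.png

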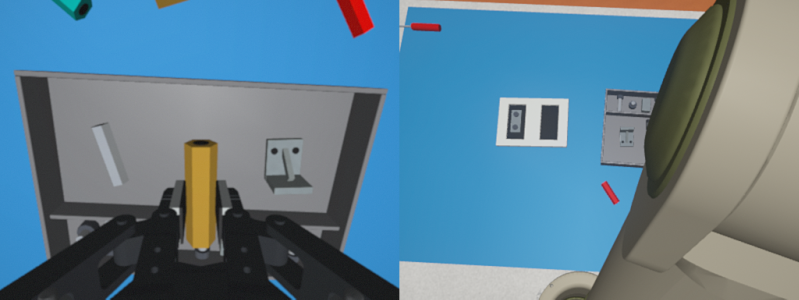

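The rod is held level at (200,195) in the left half, and both bystanders are undisturbed. The slot comes out at (542.5,123), yaw 1.8, consistent with the tray outline. Moving over.

Call:
play_rows:
  fingers: [5,5,5,5,5]
  translation:
    - [-0.1,0.4,0]
    - [-0.15,0.75,0]
    - [-0.16,0.85,0]
    - [-0.16,0.85,0]
    - [-0.16,0.85,0]
  roll: [0,0,0,0,0]

```text
t: 6.13
position: [508.2, -94.9, 122.7]
orientation: [-180.0, -0.0, -178.4]
wrist_force: [-0.2, -0.1, -0.6]
opening: 0.222
gripper_force: 29.8
```

Call:
play_rows:
  fingers: [5,5,5,5,5]
  translation:
    - [-0.16,0.85,0]
    - [-0.16,0.85,0]
    - [-0.16,0.85,0]
    - [-0.16,0.85,0]
    - [-0.16,0.85,0]
  roll: [0,0,0,0,0]

```text
t: 6.55
position: [528.3, 33.7, 122.8]
orientation: [-180.0, 0.0, -178.4]
wrist_force: [0.9, -0.7, -1.6]
opening: 0.225
gripper_force: 29.8
```

Call:
play_rows:
  fingers: [5,5,5,5,5]
  translation:
    - [-0.16,0.85,0]
    - [-0.16,0.85,0]
    - [-0.16,0.85,0]
    - [-0.1,0.43,0]
    - [0,0.2,0]
  roll: [0,0,0,0,0]

```text
t: 6.97
position: [543.1, 130.8, 122.7]
orientation: [180.0, 0.0, -178.2]
wrist_force: [0.3, -0.2, -0.9]
opening: 0.221
gripper_force: 29.8
```

Call:
play_rows:
  fingers: [5,5,5,5]
  translation:
    - [0,0,0.5]
    - [0,0,0.8]
    - [0,0,0.5]
    - [0,0,0]
  roll: [0,0,0,0]

```text
t: 7.3
position: [541.1, 126.3, 66.3]
orientation: [-179.9, -0.2, -178.4]
wrist_force: [0.4, -0.2, 0.4]
opening: 0.223
gripper_force: 29.8
```

```bash
python3 - <<'E'
from h import *
s=monitor.get_state();print(s['position'],s['orientation'],s['wrist_force'],s['opening'])
w=cap('wrist','w3.png')
E
```

```text
[541.09783857 126.29409984  66.28576514] [-179.87966678   -0.24209458 -178.37824498] [ 0.40485147 -0.23296327  0.42287586] 0.2229368262408969
```

View pics/w3.png

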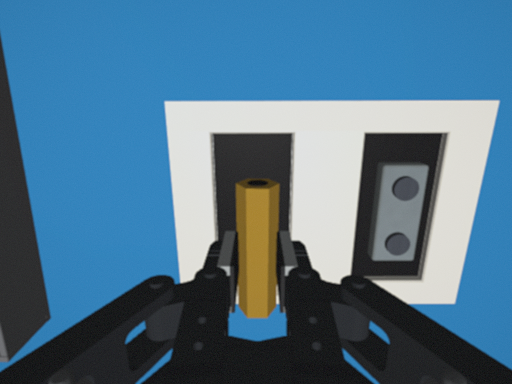

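The rod is over the recess, whose far edge runs (212,133)–(292,133), so I'll check the centre with that edge.

```bash
python3 - <<'E'
from h import *
s=monitor.get_state();print(s['position'],s['orientation'])
c=cap('wrist')
for p in((211,133),(293,133),(217,210),(290,210),(366,133),(447,133),(165,101),(498,101)): print(p,ray(c,*p,12).round(1))
E
```

```text
[541.67745002 126.48224659  67.61687154] [-1.79901503e+02 -1.78321045e-01 -1.78375470e+02]
(211, 133) [489.4  93.6  12. ]
(293, 133) [487.9 147.2  12. ]
(217, 210) [543.   96.9  12. ]
(290, 210) [541.5 148.5  12. ]
(366, 133) [486.5 194.9  12. ]
(447, 133) [485.  247.7  12. ]
(165, 101) [470.1  64.7  12. ]
(498, 101) [464.2 275.7  12. ]
```

Call:
play_rows:
  fingers: [5,5,5,5,5]
  translation:
    - [-0.047,-0.133,0.2]
    - [0,0,0.5]
    - [0,0,0.5]
    - [0,0,0.4]
    - [0,0,0.1]
  roll: [0,0,0,0,0]

```text
t: 7.82
position: [544.0, 123.6, 16.6]
orientation: [-180.0, -0.1, -178.3]
wrist_force: [0.2, -0.7, -1.4]
opening: 0.225
gripper_force: 29.8
```

Call:
play_rows:
  fingers: [5,5]
  translation:
    - [0,0,0]
    - [0,0,0]
  roll: [0,0]

```text
t: 7.98
position: [544.5, 124.0, 18.0]
orientation: [-180.0, 0.0, -178.3]
wrist_force: [0.1, -0.7, -1.5]
opening: 0.223
gripper_force: 29.8
```

Call:
play_rows:
  fingers: [5,5,5,5]
  translation:
    - [0.03,-0.04,0.1]
    - [0,0,0.07]
    - [0,0,0]
    - [0,0,0]
  roll: [0,0,0,0]

```text
t: 8.32
position: [543.5, 123.0, 12.8]
orientation: [180.0, 0.0, -178.3]
wrist_force: [-0.3, 0.3, -1.7]
opening: 0.222
gripper_force: 29.8
```

Call:
play_rows:
  fingers: [5,5,5,5]
  translation:
    - [0,0,0.03]
    - [0,0,0.02]
    - [0,0,0]
    - [0,0,0]
  roll: [0,0,0,0]

```text
t: 8.65
position: [543.4, 123.0, 11.1]
orientation: [-180.0, -0.0, -178.2]
wrist_force: [-0.5, 0.3, -0.9]
opening: 0.227
gripper_force: 29.8
```

Call:
play_rows:
  fingers: [5,5,5,5]
  translation:
    - [0,0,0.02]
    - [0,0,0.02]
    - [0,0,0]
    - [0,0,0]
  roll: [0,0,0,0]

```text
t: 8.98
position: [543.5, 123.0, 10.8]
orientation: [180.0, 0.0, -178.3]
wrist_force: [-2.2, -0.5, 12.0]
opening: 0.219
gripper_force: 31.0
```

It's in contact with the recess floor at 12 N. I'll ease the fingers open.

Call:
play_rows:
  fingers: [19.5,20.5,21.5,22.5,23.5]
  translation:
    - [0,0,-0.02]
    - [0,0,0]
    - [0,0,0]
    - [0,0,0]
    - [0,0,0]
  roll: [0,0,0,0,0]

```text
t: 9.4
position: [543.4, 122.9, 10.4]
orientation: [-180.0, -0.0, -178.2]
wrist_force: [0.5, -0.8, -0.4]
opening: 0.276
gripper_force: 0.0
```

Call:
play_rows:
  fingers: [24.5,25.5,26,26]
  translation:
    - [0,0,0]
    - [0,0,0]
    - [0,0,0]
    - [0,0,0]
  roll: [0,0,0,0]

```text
t: 9.73
position: [543.4, 122.9, 10.4]
orientation: [-180.0, -0.0, -178.3]
wrist_force: [0.4, 0.6, -0.2]
opening: 0.3
gripper_force: 0.0
```

```bash
python3 - <<'E'
from h import *
w=cap('wrist','w4.png')
E
```

```text
(no output)
```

View pics/w4.png

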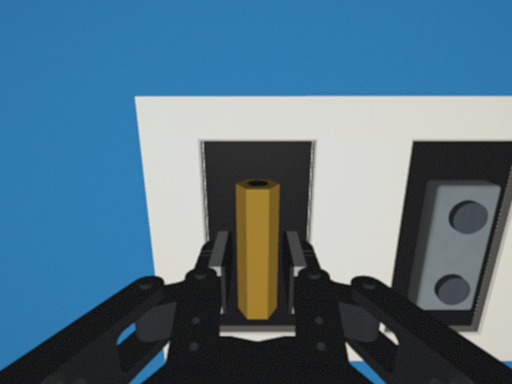

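The rod lies at (257,250), inside the recess and free of both pads. I'm rising straight up.

Call:
play_rows:
  fingers: [26,26,26,26,26]
  translation:
    - [0,0,-0.2]
    - [0,0,-0.4]
    - [0,0,-0.8]
    - [0,0,-1]
    - [0,0,-1]
  roll: [0,0,0,0,0]

```text
t: 10.2
position: [542.9, 122.8, 114.3]
orientation: [-180.0, -0.0, -178.3]
wrist_force: [-0.1, -0.4, 0.6]
opening: 0.304
gripper_force: 0.0
```

Call:
play_rows:
  fingers: [26,26,26,26,26]
  translation:
    - [0,0,-1]
    - [0,0,-0.6]
    - [0,0,0]
    - [0,0,0]
    - [0,0,0]
  roll: [0,0,0,0,0]

```text
t: 10.62
position: [543.0, 122.9, 160.8]
orientation: [180.0, 0.0, -178.2]
wrist_force: [-0.4, 1.0, -0.8]
opening: 0.305
gripper_force: 0.0
```

```bash
python3 - <<'E'
from h import *
c=cap('wrist');t=cap('scene')
cv2.imwrite('pics/end.png',cv2.resize(np.hstack([c['frame'],t['frame']])[:,:,::-1],None,fx=.78,fy=.78,interpolation=cv2.INTER_AREA))
m=cv2.inRange(cv2.cvtColor(c['frame'],cv2.COLOR_RGB2HSV),(10,120,80),(30,255,255))
for k in cv2.findContours(m,cv2.RETR_EXTERNAL,cv2.CHAIN_APPROX_NONE)[0]:
    if cv2.contourArea(k)>200: print(cv2.minAreaRect(np.array([ray(c,*q,15)[:2] for q in k[:,0,:]],np.float32)))
s=monitor.get_state();print(s['t'],s['position'],s['wrist_force'])
E
```

```text
((544.53662109375, 121.8360595703125), (73.93875122070312, 21.38792610168457), 2.1367368698120117)
10.7167 [542.78067224 122.80387863 159.7846724 ] [ 1.89011446 -0.40873939 -0.08657039]
```

View pics/end.png

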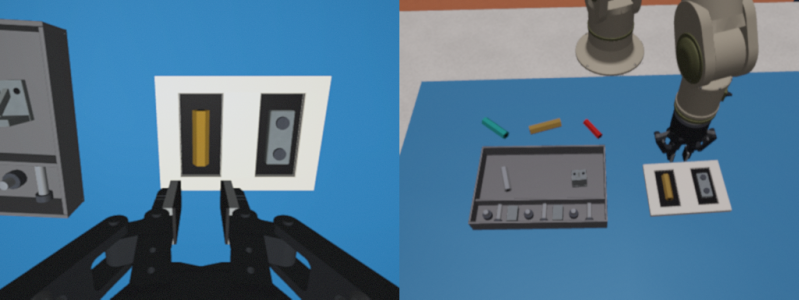

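The rod lies lengthwise at (201,138) in the wrist half, at (544,122) and 2.1°, centred in the recess. The steel standoff and bracket haven't moved and the gripper is clear, so I'm handing in.

```bash
python3 -c "
from rig import order
print(order.close_job())"
```

```text
the job is handed in; nothing more can be done
None
```

The brass standoff lies flat and lengthwise in the tray's empty recess, the steel standoff and bracket were left where they lay, and the job is handed in at about 10.7 s of the 35 s allowed.

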